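# Find the high spot of a bent sack-truck wheel rim

## Robot

A 6-joint arm with a two-finger parallel gripper is mounted at the origin on the work surface. World frame = base frame: x ahead of the robot, y to its left, z up, the work surface at z = 0. Lengths are in mm, angles in rad, forces in N, time in s.
With the tool pointing down it reaches from about 275 to 750 mm from the base axis. Payload 10.2 kg.
Tool frame: the origin (TCP) lies between the finger pads; the fingertips stand 8 mm ahead of it and the grasp point (between the pads) lies 11 mm behind it; z points along the fingers, x is the direction in which the jaws open and shut, and the axes are right-handed (so a half turn about z gives the same grasp; the last joint's range is limited). The gripper opens to 85 mm and grips with 20 to 120 N. Pads are 22 mm wide; open, the fingers measure 114 mm over their backs; the gripper's body (76 mm by 85 mm) begins 54 mm behind the grasp point. The pads swing forward as they close: fully open they stand 13 mm farther back than shut.
Start: joints at [0.987, 0.313, 1.498, -0, 1.331, -0.223], TCP at [185.35, 491.199, 239.294] pointing down, gripper open.
Joint ranges: [-2.94, 2.94], [-0.97, 2.17], [0.19, 2.56], [-1.23, 4.37], [0.02, 3.11], [-2.88, 2.88]. Speed limits (rad/s): [2.39, 2.39, 3.01, 3.14, 3.14, 3.14].

## Interface

Orientations are given as a unit quaternion [w, x, y, z].
In Python, from rig import sense, eyes, ctrl gives the robot as it stands.
- The arm moves only by the tool move_arm, never from a script. Its argument "rows" is a list that holds one entry, the list of rows, each a list of 5 numbers: the shift along the tool's x, y, z in mm, then the turn about the tool's z in units of 6 degrees (1.0 is 6 degrees), then the gripper command: -1 is shut, 1 is fully open, values between are in proportion. In form: [[[dx, dy, dz, roll, jaw], ...]]. A call has 1 to 12 rows; each row is the pose to reach, as a shift and turn from the pose measured when the call began, along the tool's axes at that moment; what a row does not reach only later rows make up. A row lasts 1/8 s, in which the tool goes at most 62.5 mm and 10.7 degrees, less where a joint would pass 70% of its speed; a pose out of reach is approached as far as the arm can. A call with a gripper value outside its range is refused whole. The fingers move at their own pace and stop on an object; "squeeze" is the grip in N (left out, the last holds). Time passes only in rows, so rows that repeat a pose let the fingers close. It gives the time, the measured TCP pose, the force and the opening at its end, in the units of the state.
- sense(): the state, without advancing time (a new reading comes with each control period).
- eyes.capture(name): name is "side" or "top" or "wrist"; returns a dict with "color" (420x560x3 uint8, blue, green, red), "vertical_fov" (degrees; the focal length in pixels is half the picture's height over the tangent of half this angle, whatever the lens; pixels are square), "cx", "cy" (the principal point, pixels), "xyz" and "attitude" of the camera in the world. Camera axes: x right, y down, z forward; pixel columns grow to the right and rows downward; lengths in mm; the calibration is good to about 2 mm. A picture is of the moment at which its call begins. There is no depth.
- ctrl.finish_job(): hands the job in, once; it reports no verdict.
The state is a dict: "time_s": time; "joints": joint angles; "dq": joint speeds; "tau": joint torques, N m; "eef_pos": TCP position; "ee_rot": TCP orientation; "force": force on the tool from outside, world axes, zero at the start; "wrist_torque": the same for the moment, N m; "grip_width": opening from 0.0 (shut) to 1.0 (fully open).
Only numpy, scipy, OpenCV 4.12 (cv2) and the standard library are available. Lean on these libraries where they do the work, as an engineer would, in place of code of your own. Each camera call takes 0.05 s, during which the arm holds its last target. There are 200 camera calls.

## Task

The yellow sack-truck wheel on the truing stand has a bent rim with two bulges. By its upright grip slide the dial indicator in until the rim has pushed the plunger about half-way in, then, with the plunger riding on the rim, turn the wheel through at least one full turn and stop it with the highest point of the whole rim under the plunger. Be gentle: never shove the wheel, never drive the plunger onto its stop or lean on the indicator itself, leave the other things on the bench alone, and at the end let go with the indicator standing against the rim.

Things in the scene. Friction and masses are not known exactly. Their poses are not given: they have to be found in the camera images.
- axle (a point): top of the steel spindle on the wheel's upright axis, 122 mm above the bench. The stand is bolted down; its slide bar runs level from under here straight towards the carriage's grip. The wheel lies flat. Hub 24 mm in radius up to 108 mm above the bench, with a cone nut of 17 mm radius up to 122 mm. Below the wheel a round foot up to 20 mm above the bench and a pillar 24 mm in radius
- chalk (a point): white chalk mark on top of one of the spokes, 75 mm from the axle, 103 mm above the bench; it tells how far the wheel has been turned
- wheel_turn (a joint): how far the wheel is turned, rad, growing anticlockwise seen from above; free to turn any number of turns either way against a bearing drag of about 0.2 N m, stops when left alone; the wheel weighs 0.85 kg. It tells nothing of where the bulges are
- wheel: yellow pressed disc of the wheel, 9 mm thick, its top 103 mm above the bench: a middle of 36 mm radius and four spokes 24 mm wide, 90 degrees apart, with open windows between, 36 to 93 mm from the axis. Origin on the axis at bench level, x axis along the chalked spoke, z up. Closed fingers put about 20 mm down into a window and moved round against a spoke's side, 60 mm from the axis, turn the wheel
- carriage_slide (a joint): how far the indicator's carriage has been slid along the bar towards the wheel, m, 0 (far end) to 0.066; drag about 9 N, stays where it is left. The plunger first meets the rim between 0.038 (bulge) and 0.044
- grip (a point): top middle of the carriage's upright grip, black with red sides, 112 mm above the bench; 30 mm across the bar, 20 mm along it, free of other parts down to 59 mm above the bench; 28 mm behind the edge of the indicator's case. The indicator's parts stay below 95 mm above the bench
- dial: the dial indicator, a round case 68 mm in diameter lying flat with its white face up, between the grip and the wheel; origin at bench level under the middle of the face, z up, y axis along the bar away from the wheel
- plunger (a joint): how far the plunger is pushed into the indicator, m: 0 free, 0.020 on its stop; the spring gives 1 N when free and 0.3 N more a millimetre
- needle (a joint): the indicator's red needle, rad: 0 with the plunger free (pointing to the wheel), 0.3 rad more for each millimetre that the plunger is pushed in, clockwise seen from above; black divisions one a millimetre, long ones every 5 mm; 3.0 when half-way in
- tip (a point): ball tip of the plunger, 8 mm in diameter, 80 mm above the bench: the point that touches the rim, on the line from axle to grip. The rim is an upright band 4 mm thick, 55 to 105 mm above the bench, 98 mm in outer radius with two smooth bulges, 6 mm and 3.5 mm high, each some 80 mm long, nearly opposite each other; where they sit relative to the spokes differs each time
- spray_can: bystander: white and blue spray can, 58 mm diameter, 165 mm tall, origin under its foot
- bearing: bystander: steel ball bearing lying flat, 52 mm diameter, 15 mm high, origin under its middle
- mallet: bystander: rubber mallet lying on the bench, 275 mm long, origin under the handle, handle to its -x
- wrench: bystander: spanner lying on the bench, 200 mm long, origin under its middle

How it is judged:
By the outcome, as a careful person would: the job done as asked, in the order asked, and still so for the second after the job is handed in, with the robot touching nothing.
It also fails if it takes over 72 s, if anything falls off the work surface, if the arm or the gripper's body presses on something with over 40 N, if the wrist force passes 120 N, or if a joint passes its speed limit or range.

## Working session

There is one attempt and no reset: what is moved stays moved. The work goes in short steps, Python scripts to look and compute and a tool call to move; the robot and the scene stay as the last step left them, time stands still between calls to the robot, and variables do not carry over. Pictures are saved under pics/ and viewed, about 8 in all and at most 12, crops included, and the job is handed in when it is done.

Besides the shell and the picture viewer there is one more tool, called after ">>>" as name(argument=value, ...) on one line, values as JSON. move_arm: Moves the arm, as the interface text tells. Its arguments: {"type":"object","properties":{"rows":{"type":"array","items":{"type":"array","items":{"type":"array","items":{"type":"number"}}}},"squeeze":{"type":"number"}},"required":["rows"]}

```bash
mkdir -p pics; ls; cat > h.py <<'E'
import numpy as np, cv2
from rig import sense, eyes, ctrl
from scipy.spatial.transform import Rotation as R
def rot(a):
    a=np.array(a,float)
    return a if a.shape==(3,3) else R.from_quat(a[[1,2,3,0]]).as_matrix()
def cap(n,save=None):
    c=eyes.capture(n)
    if save: cv2.imwrite('pics/'+save+'.png',c['color'])
    return c
def foc(c): return c['color'].shape[0]/2/np.tan(np.radians(c['vertical_fov'])/2)
def ray(c,u,v,z):
    f=foc(c); d=rot(c['attitude'])@np.array([(u-c['cx'])/f,(v-c['cy'])/f,1]); o=np.array(c['xyz'])
    return o+d*(z-o[2])/d[2]
def proj(c,p):
    q=rot(c['attitude']).T@(np.array(p)-np.array(c['xyz'])); f=foc(c)
    return c['cx']+f*q[0]/q[2], c['cy']+f*q[1]/q[2]
E
python3 - <<'E'
from h import *
s=sense(); print(s)
for n in('top','side','wrist'):
    c=cap(n,n+'0'); print(n,c['vertical_fov'],c['cx'],c['cy'],c['xyz'],c['attitude'])
a=[cv2.imread('pics/%s0.png'%n) for n in('top','side')]
cv2.imwrite('pics/a.png',a[0])
E
```

```text
pics
{'time_s': 0.0, 'joints': array([ 9.86603292e-01,  3.13475058e-01,  1.49846360e+00,  2.10442530e-06,
        1.33100938e+00, -2.23392972e-01]), 'dq': array([ 0.00160459,  0.00083598, -0.00048069, -0.00199357,  0.00083353,
        0.0002265 ]), 'tau': array([-5.18609904e-04, -4.12265611e+01, -2.59741223e+01, -1.08092336e-04,
        4.09863365e-03,  9.84089047e-05]), 'eef_pos': array([185.19857912, 490.9742517 , 238.71226986]), 'ee_rot': array([ 2.51432328e-04,  8.22503114e-01,  5.68760203e-01, -6.29327469e-04]), 'force': array([0.72837933, 0.26276923, 0.34593202]), 'wrist_torque': array([ 0.01771606, -0.02360658, -0.00842632]), 'grip_width': 0.9984791991817342}
top 56.256446945461995 279.10330656855035 206.25321579142346 [ 347.36707689   14.94832418 1281.87727799] [-0.04531429  0.71439897 -0.69728686  0.0370373 ]
side 54.42263008091751 279.620892845962 212.96829918372606 [ 108.10547035 -666.79550713  739.45410724] [-0.40769857  0.87223399 -0.24675559  0.11000646]
wrist 67.24791383093225 276.7013752786599 211.33764483193644 [110.65052548 519.29887862 373.75060299] [0.13023072 0.81223957 0.56147127 0.08975997]
```

View pics/top0.png

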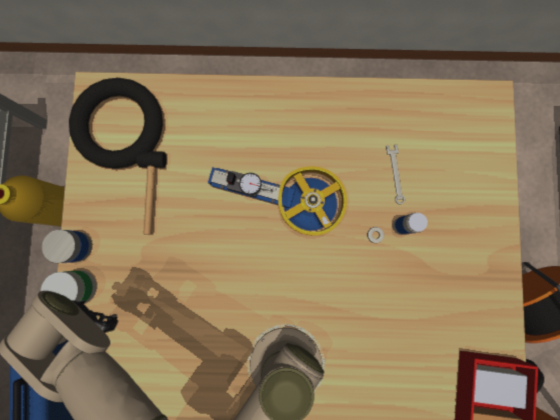

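View pics/side0.png

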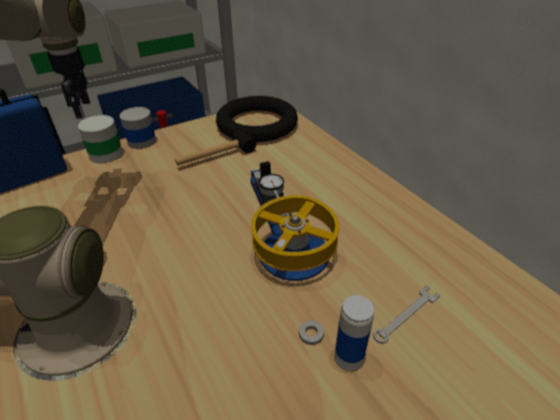

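```bash
python3 - <<'E'
from h import *
c=cap('top'); im=c['color']
cr=im[150:250,195:360]; cv2.imwrite('pics/crop1.png',cv2.resize(cr,None,fx=4.8,fy=4.8,interpolation=cv2.INTER_CUBIC))
hsv=cv2.cvtColor(im,cv2.COLOR_BGR2HSV)
m=cv2.inRange(hsv,(20,150,90),(32,255,255)); m[:, :270]=0;m[:,355:]=0;m[:150]=0;m[250:]=0
p=cv2.findNonZero(m); (u,v),r=cv2.minEnclosingCircle(p); print(u,v,r,ray(c,u,v,105),ray(c,u,v,122))
for n,(u,v) in dict(spindle=(312.5,200)).items(): print(n,ray(c,u,v,122))
E
```

```text
311.20904541015625 200.37185668945312 35.42306137084961 [505.12529804 -66.00686301 105.        ] [502.8464795 -64.8374648 122.       ]
spindle [504.05266717 -68.65802751 122.        ]
```

View pics/crop1.png

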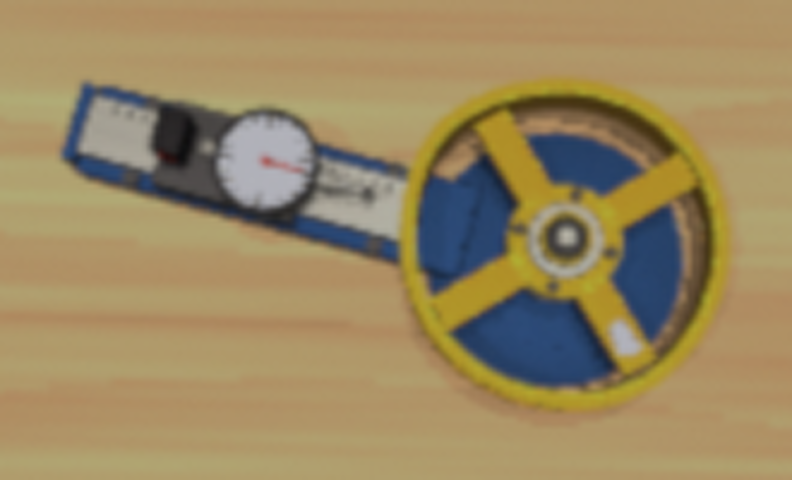

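```bash
cat >> h.py <<'E'
def fr():
    s=sense(); return s,np.array(s['eef_pos']),rot(s['ee_rot'])
def go(t,yaw=None):
    s,p,T=fr(); d=T.T@(np.array(t)-p); r=0
    if yaw is not None:
        y=np.degrees(np.arctan2(T[1,0],T[0,0])); r=-((yaw-y+180)%360-180)/6
    print('t',round(s['time_s'],2),'pos',p.round(1),'force',np.round(s['force'],1),'w',round(s['grip_width'],3),'-> rel',d.round(1),'roll',round(r,2))
E
python3 - <<'E'
from h import *
c=cap('top')
f=lambda x,y,z: ray(c,195+x/4.8-.4,150+y/4.8-.4,z)
A=f(567,236,122);C=f(625,337,103);G=f(174,122,112);D=f(266,160,90)
# tip of bar: left end mid (80,120) z~30
for n,p in zip('ACGD',(A,C,G,D)): print(n,p.round(1))
for q in(C,G,D): print(np.degrees(np.arctan2(*(q-A)[[1,0]])),np.linalg.norm((q-A)[:2]))
u=(G-A)[:2];yaw=np.degrees(np.arctan2(u[1],u[0]))-90;print(yaw)
s,p,T=fr();print(T.round(3))
go([G[0],G[1],160],yaw)
E
```

```text
A [507.8 -69.3 122. ]
C [ 447.4 -107.9  103. ]
G [576.  178.9 112. ]
D [556.9 122.   90. ]
-147.3859855925765 71.63780923122009
74.63652764915932 257.41957707848525
75.60444005921393 197.4606933228007
-15.36347235084068
[[ 0.353  0.936 -0.   ]
 [ 0.936 -0.353 -0.   ]
 [-0.001 -0.    -1.   ]]
t 0.25 pos [185.3 491.1 239.1] force [-0.6  0.1  0.2] w 0.997 -> rel [-154.1  475.7   79.1] roll 14.12
```

>>> move_arm(rows=[[[-15, 45, 0, 1.3, 1], [-30, 90, 0, 2.6, 1], [-45, 140, 0, 4, 1], [-62, 190, 5, 5.5, 1], [-78, 240, 15, 7, 1], [-94, 290, 25, 8.5, 1], [-110, 340, 35, 10, 1], [-126, 390, 45, 11.5, 1], [-142, 440, 50, 13, 0.4], [-154, 476, 55, 14.1, 0.2], [-154, 476, 55, 14.1, 0.2], [-154, 476, 55, 14.1, 0.2]]])

```text
time_s: 1.75
eef_pos: [575.8, 179.4, 184.0]
ee_rot: [0.0, 0.991, -0.132, -0.0]
force: [-0.5, 0.5, 0.7]
grip_width: 0.602
```

```bash
python3 - <<'E'
from h import *
c=cap('wrist','w1'); c2=cap('side'); go([576,178.9,84],-15.4)
G=[576,178.9,112];print(proj(c,G),proj(c,[507.8,-69.3,122]),proj(c2,G))
E
```

```text
t 1.85 pos [575.6 179.8 184.4] force [ 0.2 -0.1  0.5] w 0.603 -> rel [  0.6   0.7 100.4] roll 0.04
(np.float64(276.632381560839), np.float64(228.42202193178343)) (np.float64(275.9695690261871), np.float64(491.6187803052454)) (np.float64(267.30725808121394), np.float64(162.7050211677253))
```

View pics/w1.png

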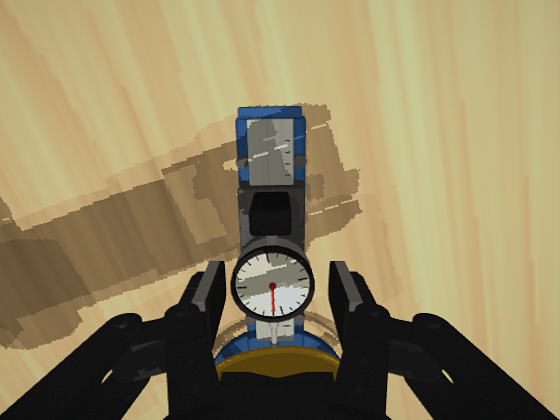

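```bash
python3 - <<'E'
from h import *
c=cap('wrist'); G=ray(c,271,220,112); D=ray(c,272.5,285,90);print(G,D, D-G, ray(c,271,235,112),ray(c,271,205,112))
go([G[0],G[1],84],-15.4)
im=c['color'][180:250,225:315]; cv2.imwrite('pics/g.png',cv2.resize(cv2.convertScaleAbs(im,alpha=2.5,beta=20),None,fx=6,fy=6))
E
```

```text
[573.72415743 186.28340218 112.        ] [557.171458  123.3881958  90.       ] [-16.55269943 -62.89520638 -22.        ] [570.70621137 175.40987284 112.        ] [576.64856238 196.81990693 112.        ]
t 1.9 pos [575.7 179.8 184.5] force [ 0.3  0.2 -0.1] w 0.6 -> rel [ -3.6  -5.8 100.4] roll 0.04
```

View pics/g.png

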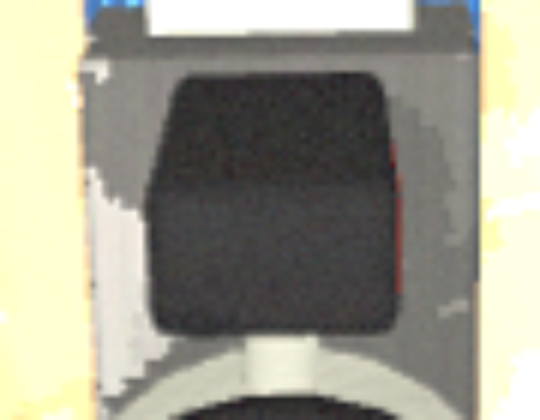

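>>> move_arm(rows=[[[-3.4, -4.5, 20, -0.1, 0.2], [-3.4, -4.5, 50, -0.1, 0.2], [-3.4, -4.5, 80, -0.1, 0.2], [-3.4, -4.5, 98, -0.1, 0.2], [-3.4, -4.5, 100, -0.1, 0.2], [-3.4, -4.5, 100, -0.1, -0.1], [-3.4, -4.5, 100, -0.1, -0.3], [-3.4, -4.5, 100, -0.1, -0.5], [-3.4, -4.5, 100, -0.1, -0.7], [-3.4, -4.5, 100, -0.1, -1]]], squeeze=30)

```text
time_s: 3.15
eef_pos: [572.4, 185.6, 85.8]
ee_rot: [0.0, 0.992, -0.126, -0.001]
force: [-10.9, 2.3, 8.3]
grip_width: 0.346
```

```bash
python3 - <<'E'
from h import *
c=cap('wrist','w2'); go([573.4,183.8,84],-14.6)
A=np.array([507.8,-69.3]);p=sense()['eef_pos'][:2];d=A-p;print(np.linalg.norm(d)); print(proj(c,[557,123,90]))
E
```

```text
t 3.2 pos [572.4 185.7  85.8] force [-10.1   2.1   7.8] w 0.348 -> rel [1.5 1.5 1.8] roll 0.01
263.0036671159145
(np.float64(277.52813496754305), np.float64(391.6466142387361))
```

View pics/w2.png

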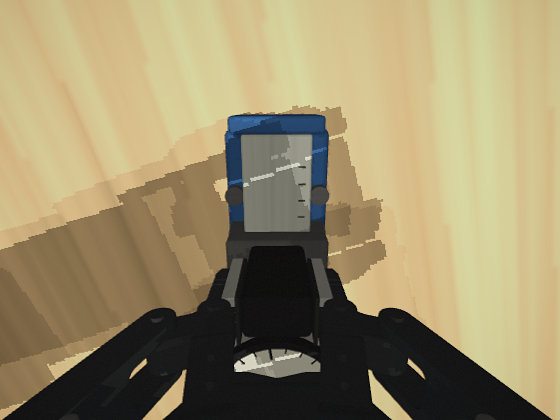

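>>> move_arm(rows=[[[0, 3, 0, 0, -1], [0, 8, 0, 0, -1], [0, 13, 0, 0, -1], [0, 18, 0, 0, -1], [0, 23, 0, 0, -1], [0, 28, 0, 0, -1], [0, 32, 0, 0, -1], [0, 36, 0, 0, -1], [0, 39, 0, 0, -1], [0, 41, 0, 0, -1], [0, 42, 0, 0, -1], [0, 42, 0, 0, -1]]])

```text
time_s: 4.7
eef_pos: [562.5, 146.8, 85.9]
ee_rot: [-0.002, 0.992, -0.126, -0.0]
force: [8.1, 12.1, -10.7]
grip_width: 0.346
```

```bash
python3 - <<'E'
from h import *
go([572.4-.25*42,185.7-.968*42,84],-14.5)
c=cap('side'); t=cap('top'); w=cap('wrist')
D=np.array([557-.25*42,123-.968*42,90]); 
def cr(c,h,k):
    u,v=map(int,proj(c,D)); im=c['color'][max(0,v-h):v+h,max(0,u-h):u+h]; return cv2.resize(im,(390,390),interpolation=cv2.INTER_CUBIC)
print(proj(c,D),proj(t,D))
cv2.imwrite('pics/d1.png',np.hstack([cr(c,35,1),cr(t,35,1)]))
E
```

```text
t 4.7 pos [562.5 146.8  85.9] force [  8.1  12.1 -10.7] w 0.346 -> rel [-0.1  1.8  1.9] roll -0.0
(np.float64(276.137469234458), np.float64(189.9131039394265)) (np.float64(262.78202399779866), np.float64(186.54981603428294))
```

View pics/d1.png

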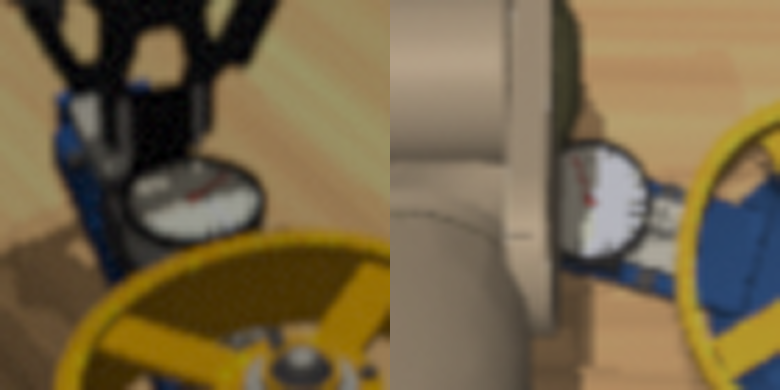

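```bash
cat >> h.py <<'E'
def needle(c,D,u,rad=26,z=92,kf=None):
    """red pixels on dial -> angle from wheel direction, clockwise; D centre guess xyz, u unit axle->grip"""
    im=c['color'].astype(float); 
    x0,y0=proj(c,D); n=45; H,W=im.shape[:2]
    ys,xs=np.mgrid[max(0,int(y0)-n):min(H,int(y0)+n),max(0,int(x0)-n):min(W,int(x0)+n)]
    ys=ys.ravel();xs=xs.ravel()
    P=np.array([ray(c,x,y,z)[:2] for x,y in zip(xs,ys)])-D[:2]
    b,g,r=im[ys,xs].T
    red=np.clip((r-np.maximum(g,b))/(r+20)-0.12,0,None)
    red[(b+20>g*1.0)==False]=0
    rr=np.hypot(*P.T); k=(rr<rad)&(red>0)
    P=P[k];w=red[k]
    if len(w)<4: return None
    # axis: PCA, sign by far centroid
    m=(P*w[:,None]).sum(0)/w.sum(); C=np.cov(P.T,aweights=w); l,V=np.linalg.eigh(C); a=V[:,1]
    if a@m<0:a=-a
    x=a@(-u); y=u[0]*a[1]-u[1]*a[0]
    # clockwise from -u
    w0=-u; ang=-np.arctan2(w0[0]*a[1]-w0[1]*a[0],w0@a)%(2*np.pi)
    angm=-np.arctan2(w0[0]*m[1]-w0[1]*m[0],w0@m)%(2*np.pi)
    return len(w),m.round(1),ang/.3,angm/.3
E
python3 - <<'E'
from h import *
A=np.array([507.8,-69.3]);G=np.array([573.4,183.8]);u=(G-A)/np.linalg.norm(G-A);p=np.array(sense()['eef_pos'][:2])
D=np.r_[p-u*62,92]; print(D,u)
for n in('side','top'): print(n,needle(cap(n),D,u))
E
```

```text
[546.93464022  86.73711521  92.        ] [0.25089579 0.9680141 ]
side (16, array([6.1, 0.9]), np.float64(13.784607839217394), np.float64(14.37068391018455))
top (13, array([ 5.4, -0.8]), np.float64(13.815975694386609), np.float64(15.355553079632317))
```

>>> move_arm(rows=[[[0, -1.5, 0, 0, -1], [0, -3, 0, 0, -1], [0, -4, 0, 0, -1], [0, -4.5, 0, 0, -1], [0, -4.5, 0, 0, -1]]])

```text
time_s: 5.58
eef_pos: [563.4, 150.6, 85.8]
ee_rot: [-0.001, 0.992, -0.126, -0.0]
force: [0.3, -5.2, -6.4]
grip_width: 0.346
```

```bash
python3 - <<'E'
from h import *
A=np.array([507.8,-69.3]);G=np.array([573.4,183.8]);u=(G-A)/np.linalg.norm(G-A);s,p,T=fr();p=p[:2]
D=np.r_[p-u*62,92]; print(p,s['force'].round(1),D,u)
for n in('side','top'): print(n,needle(cap(n),D,u))
E
```

```text
[563.44829392 150.56302324] [ 0.3 -5.2 -6.4] [547.89275478  90.54614893  92.        ] [0.25089579 0.9680141 ]
side (17, array([-0.8,  6.2]), np.float64(9.900566531098848), np.float64(9.212042342596883))
top (10, array([0. , 1.2]), np.float64(9.429227220996106), np.float64(9.698855863938409))
```

>>> move_arm(rows=[[[0, 0, 0, 0, -0.1], [0, 0, 0, 0, 0.1], [0, 0, 0, 0, 0.1], [0, 0, -15, 0, 0.1], [0, 0, -40, 0, 0.1], [0, 0, -60, 0, 0.1], [0, 20, -65, 0, -0.3], [0, 60, -65, 0, -1], [0, 110, -65, 0, -1], [-1, 150, -65, 0, -1], [-1, 167, -65, 0, -1], [-1, 167, -65, 0, -1]]])

```text
time_s: 7.18
eef_pos: [520.4, -11.8, 150.5]
ee_rot: [-0.001, 0.992, -0.127, -0.001]
force: [-0.1, 0.8, 0.5]
grip_width: 0.002
```

```bash
cat >> h.py <<'E'
u=np.array([.2509,.9680]); D0=np.array([547.9,90.5,92])
E
python3 - <<'E'
from h import *
go([520.3,-10.6,93])
I={n:cap(n) for n in('side','top','wrist')}
for n,c in I.items(): print(n,needle(c,D0,u),proj(c,D0),proj(c,[507.8,-69.3,122]))
o=np.hstack([cv2.resize(I['wrist']['color'],(400,300)),cv2.resize(I['top']['color'][110:290,190:430],(400,300),interpolation=cv2.INTER_CUBIC)])
cv2.imwrite('pics/o1.png',o)
E
```

```text
t 7.17 pos [520.4 -11.8 150.5] force [-0.1  0.8  0.5] w 0.002 -> rel [-0.4 -1.  57.5] roll 0
side (14, array([-1.3,  3.6]), np.float64(10.117974068121315), np.float64(8.481247009339413)) (np.float64(275.0004497281022), np.float64(187.58393063595992)) (np.float64(295.27786940810233), np.float64(217.4371236518543))
top (11, array([-0.4,  4.5]), np.float64(9.676914210558326), np.float64(9.365454276428316)) (np.float64(260.1077347779505), np.float64(185.93077759018698)) (np.float64(312.73464534571315), np.float64(198.7574924993606))
wrist (311, array([1.2, 6.9]), np.float64(9.908380870224194), np.float64(10.18291480734945)) (np.float64(277.8400223741975), np.float64(62.16662681844042)) (np.float64(279.596796176127), np.float64(342.46796757055614))
```

View pics/o1.png

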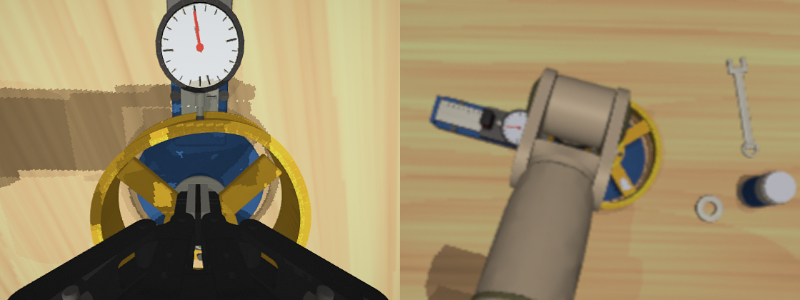

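>>> move_arm(rows=[[[0, -1, 20, 0, -1], [0, -1, 45, 0, -1], [0, -1, 57, 0, -1], [0, -1, 57, 0, -1], [-4, 0, 57, 0, -1], [-8.4, 0, 57, 0, -1], [-13.5, 1, 57, 0, -1], [-18.5, 2.6, 57, 0, -1], [-23.4, 4.6, 57, 0, -1], [-28, 7, 57, 0, -1], [-32.4, 10, 57, 0, -1]]])

```text
time_s: 8.7
eef_pos: [489.1, -11.9, 94.4]
ee_rot: [-0.001, 0.992, -0.126, 0.003]
force: [16.8, 4.7, -2.1]
grip_width: -0.001
```

```bash
cat >> h.py <<'E'
A=np.array([507.8,-69.3])
def chalk(c):
    hsv=cv2.cvtColor(c['color'],cv2.COLOR_BGR2HSV); m=cv2.inRange(hsv,(0,0,120),(179,70,255))
    n,l,st,ce=cv2.connectedComponentsWithStats(m); best=None
    for i in range(1,n):
        if st[i,4]<6: continue
        q=ray(c,*ce[i],103)[:2]-A
        if 64<np.hypot(*q)<86: 
            a=np.degrees(np.arctan2(q[0]*-.968+q[1]*.251,q@u))
            if best is None or st[i,4]>best[0]: best=(int(st[i,4]),round(a,1),round(float(np.hypot(*q)),1))
    return best
def stat(angs=(),z=93,save=None):
    s,p,T=fr(); q=p[:2]-A; x,y=q@np.array([.968,-.251]),-q@u
    f=np.array(s['force'])[:2]
    print('t %.2f z %.1f  finger phi %.1f r %.1f  Ft %s fz %.1f'%(s['time_s'],p[2],np.degrees(np.arctan2(-x,-y)),np.hypot(x,y),f.round(1),s['force'][2]))
    for n in('side','top','wrist'):
        c=cap(n,save+n if save else None); print(n,'chalk',chalk(c),'needle',[np.round(k,2) for k in needle(c,D0,u) or []])
    out=[]
    for a in angs:
        d=T.T@np.array([*(A+60*(u*np.cos(np.radians(a))+np.array([-.968,.251])*np.sin(np.radians(a)))-p[:2]),z-p[2]]); out.append([a,*d.round(1).tolist()])
    print(out)
E
python3 - <<'E'
from h import *
stat(range(40,91,5),save='s1')
E
```

```text
t 8.70 z 94.4  finger phi 32.6 r 60.4  Ft [16.8  4.7] fz -2.1
side chalk (37, np.float64(146.0), 71.5) needle []
top chalk (1147, np.float64(41.4), 69.0) needle [np.int64(11), array([2.2, 2.8]), np.float64(11.17), np.float64(11.86)]
wrist chalk None needle [np.int64(323), array([ 1.1, -1.1]), np.float64(1.26), np.float64(17.39)]
[[40, -6.0, 4.9, 1.3], [45, -9.9, 8.5, 1.3], [50, -13.4, 12.3, 1.3], [55, -16.6, 16.5, 1.2], [60, -19.4, 20.9, 1.2], [65, -21.8, 25.5, 1.2], [70, -23.9, 30.3, 1.1], [75, -25.4, 35.3, 1.1], [80, -26.6, 40.4, 1.1], [85, -27.3, 45.6, 1.1], [90, -27.5, 50.9, 1.0]]
```

>>> move_arm(rows=[[[-2, 1.5, 0, 0, -1], [-4, 3, 1, 0, -1], [-6, 5, 1, 0, -1], [-8, 6.7, 1, 0, -1], [-9.9, 8.5, 1, 0, -1], [-9.9, 8.5, 1, 0, -1]]])

```text
time_s: 9.6
eef_pos: [477.4, -17.8, 93.8]
ee_rot: [-0.001, 0.992, -0.126, 0.003]
force: [1.9, 1.1, -0.3]
grip_width: 0.004
```

```bash
python3 - <<'E'
from h import *
stat(range(50,91,5),save='s2')
a=[cv2.imread('pics/s2%s.png'%n) for n in('wrist','side')]
cv2.imwrite('pics/o2.png',np.hstack([cv2.resize(a[0],(400,300)),cv2.resize(a[1][130:290,200:400],(375,300),interpolation=cv2.INTER_CUBIC)]))
E
```

```text
t 9.60 z 93.8  finger phi 45.1 r 59.8  Ft [1.9 1.1] fz -0.3
side chalk (37, np.float64(158.9), 71.8) needle []
top chalk (1132, np.float64(54.1), 71.5) needle [np.int64(12), array([ 5.7, -1.2]), np.float64(13.74), np.float64(15.55)]
wrist chalk None needle [np.int64(40), array([-0.5, -4.4]), np.float64(15.68), np.float64(20.5)]
[[50, -3.6, 3.7, 0.8], [55, -6.8, 7.8, 0.8], [60, -9.6, 12.3, 0.7], [65, -12.0, 16.9, 0.7], [70, -14.0, 21.7, 0.7], [75, -15.6, 26.7, 0.7], [80, -16.7, 31.8, 0.6], [85, -17.4, 37.0, 0.6], [90, -17.7, 42.2, 0.6]]
```

View pics/o2.png

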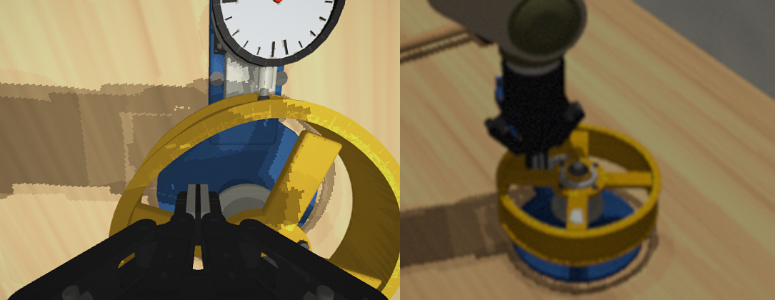

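>>> move_arm(rows=[[[-1.8, 1.8, 0, 0, -1], [-3.6, 3.7, 0, 0, -1], [-5.2, 5.7, 0, 0, -1], [-6.8, 7.8, 0.5, 0, -1], [-8.2, 10, 0.5, 0, -1], [-9.6, 12.3, 0.5, 0, -1], [-9.6, 12.3, 0.5, 0, -1]]])

```text
time_s: 10.62
eef_pos: [464.0, -27.2, 92.8]
ee_rot: [-0.001, 0.992, -0.126, 0.002]
force: [-0.5, -0.3, 0.5]
grip_width: 0.002
```

```bash
python3 - <<'E'
from h import *
stat(range(65,91,5))
E
```

```text
t 10.62 z 92.8  finger phi 60.7 r 60.8  Ft [-0.5 -0.3] fz 0.5
side chalk (37, np.float64(173.7), 71.1) needle []
top chalk (1113, np.float64(69.5), 74.7) needle [np.int64(11), array([4.9, 0.5]), np.float64(12.8), np.float64(14.53)]Traceback (most recent call last):
  File "<stdin>", line 2, in <module>
  File "h.py", line 63, in stat
    c=cap(n,save+n if save else None); print(n,'chalk',chalk(c),'needle',[np.round(k,2) for k in needle(c,D0,u) or []])
                                                                                                 ~~~~~~^^^^^^^^
  File "h.py", line 29, in needle
    ys,xs=np.mgrid[max(0,int(y0)-n):min(H,int(y0)+n),max(0,int(x0)-n):min(W,int(x0)+n)]
          ~~~~~~~~^^^^^^^^^^^^^^^^^^^^^^^^^^^^^^^^^^^^^^^^^^^^^^^^^^^^^^^^^^^^^^^^^^^^^
    nn = _nx.indices(size, typ)
    res = empty((N,) + dimensions, dtype=dtype)
ValueError: negative dimensions are not allowed
```

```bash
sed -i "s/for n in('side','top','wrist'):/for n in ns:/; s/save=None):\n    s,p/&/; s/def stat(angs=(),z=93,save=None)/def stat(angs=(),z=93,save=None,ns=('side','top'))/" h.py; python3 - <<'E'
from h import *
stat(range(65,126,5))
E
```

```text
t 10.78 z 92.6  finger phi 60.7 r 60.9  Ft [ 0.1 -0.3] fz -0.0
side chalk (37, np.float64(174.1), 71.2) needle []
top chalk (1115, np.float64(69.2), 74.9) needle [np.int64(12), array([4.9, 0.5]), np.float64(12.79), np.float64(14.52)]
[[65, -1.3, 4.4, -0.4], [70, -3.3, 9.2, -0.4], [75, -4.9, 14.2, -0.4], [80, -6.0, 19.3, -0.4], [85, -6.7, 24.5, -0.5], [90, -6.9, 29.7, -0.5], [95, -6.7, 35.0, -0.5], [100, -6.0, 40.2, -0.5], [105, -4.9, 45.3, -0.5], [110, -3.3, 50.3, -0.5], [115, -1.3, 55.1, -0.5], [120, 1.1, 59.7, -0.5], [125, 3.9, 64.2, -0.5]]
```

>>> move_arm(rows=[[[-0.6, 2.2, 0, 0, -1], [-1.3, 4.4, 0, 0, -1], [-2.4, 6.8, 0, 0, -1], [-3.3, 9.2, 0, 0, -1], [-4.1, 11.7, 0, 0, -1], [-4.9, 14.2, 0, 0, -1], [-4.9, 14.2, 0, 0, -1]]])

```text
time_s: 11.75
eef_pos: [455.9, -39.7, 92.8]
ee_rot: [-0.001, 0.992, -0.126, 0.002]
force: [0.8, 0.8, -0.0]
grip_width: 0.0
```

```bash
python3 - <<'E'
from h import *
stat(range(80,126,5))
E
```

```text
t 11.75 z 92.8  finger phi 74.8 r 59.7  Ft [0.8 0.8] fz -0.0
side chalk (38, np.float64(-171.2), 70.8) needle []
top chalk (1129, np.float64(83.4), 75.5) needle [np.int64(11), array([0.4, 4.2]), np.float64(10.14), np.float64(9.91)]
[[80, -1.5, 5.2, -0.2], [85, -2.1, 10.4, -0.2], [90, -2.4, 15.6, -0.3], [95, -2.1, 20.9, -0.3], [100, -1.5, 26.1, -0.3], [105, -0.3, 31.2, -0.3], [110, 1.2, 36.2, -0.3], [115, 3.2, 41.0, -0.3], [120, 5.6, 45.7, -0.3], [125, 8.4, 50.1, -0.3]]
```

>>> move_arm(rows=[[[-1, 2.6, 0, 0, -1], [-1.5, 5.2, 0, 0, -1], [-2.1, 10.4, 0, 0, -1], [-2.4, 15.6, 0, 0, -1], [-2.1, 20.9, 0, 0, -1], [-1.5, 26.1, 0, 0, -1], [-0.3, 31.2, 0, 0, -1], [1.2, 36.2, 0, 0, -1], [3.2, 41, 0, 0, -1], [4.4, 43.5, 0, 0, -1], [5.6, 45.7, 0, 0, -1], [5.6, 45.7, 0, 0, -1]]])

```text
time_s: 13.35
eef_pos: [449.0, -84.9, 92.2]
ee_rot: [-0.002, 0.992, -0.126, 0.001]
force: [0.2, 3.5, 0.6]
grip_width: -0.002
```

```bash
python3 - <<'E'
from h import *
stat(range(125,176,5))
E
```

```text
t 13.35 z 92.2  finger phi 119.4 r 60.8  Ft [0.2 3.5] fz 0.6
side chalk (37, np.float64(-124.1), 71.2) needle []
top chalk (2075, np.float64(137.6), 67.0) needle [np.int64(9), array([-2.9,  1. ]), np.float64(8.0), np.float64(5.53)]
[[125, 3.9, 4.6, -0.9], [130, 7.1, 8.7, -0.9], [135, 10.6, 12.6, -0.9], [140, 14.4, 16.1, -0.9], [145, 18.6, 19.3, -0.9], [150, 23.0, 22.2, -0.9], [155, 27.6, 24.6, -0.9], [160, 32.5, 26.6, -0.9], [165, 37.5, 28.2, -0.9], [170, 42.6, 29.3, -0.9], [175, 47.8, 30.0, -0.9]]
```

>>> move_arm(rows=[[[3.9, 4.6, 0, 0, -1], [7.1, 8.7, -0.5, 0, -1], [10.6, 12.6, -0.5, 0, -1], [14.4, 16.1, -0.5, 0, -1], [18.6, 19.3, -0.5, 0, -1], [23, 22.2, -0.5, 0, -1], [27.6, 24.6, -0.5, 0, -1], [27.6, 24.6, -0.5, 0, -1]]])

```text
time_s: 14.45
eef_pos: [469.7, -116.0, 92.6]
ee_rot: [-0.001, 0.992, -0.126, 0.001]
force: [1.0, 0.0, -1.1]
grip_width: 0.003
```

```bash
python3 - <<'E'
from h import *
stat(range(160,226,5))
E
```

```text
t 14.45 z 92.6  finger phi 155.3 r 60.3  Ft [1. 0.] fz -1.1
side chalk (30, np.float64(-89.3), 72.8) needle [np.int64(11), array([-7.7,  8.8]), np.float64(8.25), np.float64(7.24)]
top chalk (2123, np.float64(172.9), 81.3) needle [np.int64(11), array([-3.8,  2.9]), np.float64(8.03), np.float64(6.56)]
[[160, 4.7, 1.6, -0.4], [165, 9.7, 3.2, -0.4], [170, 14.8, 4.3, -0.4], [175, 20.0, 5.0, -0.4], [180, 25.2, 5.2, -0.4], [185, 30.4, 5.0, -0.4], [190, 35.6, 4.3, -0.4], [195, 40.7, 3.2, -0.4], [200, 45.7, 1.6, -0.4], [205, 50.5, -0.4, -0.4], [210, 55.2, -2.8, -0.3], [215, 59.6, -5.6, -0.3], [220, 63.8, -8.8, -0.3], [225, 67.6, -12.3, -0.3]]
```

>>> move_arm(rows=[[[4.7, 1.6, 0, 0, -1], [9.7, 3.2, 0, 0, -1], [14.8, 4.3, 0, 0, -1], [20, 5, 0, 0, -1], [25.2, 5.2, 0, 0, -1], [30.4, 5, 0, 0, -1], [35.6, 4.3, 0, 0, -1], [40.7, 3.2, 0, 0, -1], [45.7, 1.6, 0, 0, -1], [50.5, -0.4, 0, 0, -1], [50.5, -0.4, 0, 0, -1]]])

```text
time_s: 15.92
eef_pos: [518.3, -128.3, 92.4]
ee_rot: [-0.001, 0.992, -0.126, 0.0]
force: [-0.8, -1.0, -0.8]
grip_width: -0.006
```

```bash
python3 - <<'E'
from h import *
stat(range(210,271,5))
E
```

```text
t 15.93 z 92.4  finger phi -155.3 r 59.9  Ft [-0.8 -1. ] fz -0.8
side chalk None needle [np.int64(10), array([-4.8,  3.3]), np.float64(8.43), np.float64(6.4)]
top chalk (4063, np.float64(162.8), 72.9) needle [np.int64(12), array([-3.4,  2.1]), np.float64(8.03), np.float64(6.25)]
[[210, 5.0, -2.5, -0.6], [215, 9.4, -5.3, -0.6], [220, 13.6, -8.5, -0.6], [225, 17.4, -12.0, -0.5], [230, 21.0, -15.9, -0.5], [235, 24.2, -20.0, -0.5], [240, 27.0, -24.4, -0.5], [245, 29.4, -29.1, -0.5], [250, 31.4, -33.9, -0.5], [255, 33.0, -38.9, -0.5], [260, 34.1, -44.0, -0.5], [265, 34.8, -49.2, -0.4], [270, 35.1, -54.4, -0.4]]
```

>>> move_arm(rows=[[[5, -2.5, 0, 0, -1], [9.4, -5.3, 0, 0, -1], [13.6, -8.5, 0, 0, -1], [13.6, -8.5, 0, 0, -1]]])

```text
time_s: 16.52
eef_pos: [534.1, -123.7, 92.8]
ee_rot: [-0.001, 0.992, -0.126, 0.001]
force: [-0.6, -0.7, -0.3]
grip_width: -0.001
```

```bash
python3 - <<'E'
from h import *
stat(range(225,271,5))
E
```

```text
t 16.52 z 92.8  finger phi -139.7 r 60.5  Ft [-0.6 -0.7] fz -0.3
side chalk (20, np.float64(-24.4), 72.7) needle [np.int64(5), array([-2.4, -2. ]), np.float64(0.01), np.float64(2.03)]
top chalk (29, np.float64(-27.1), 72.3) needle [np.int64(12), array([-3.3,  5.1]), np.float64(8.66), np.float64(7.7)]
[[225, 3.3, -3.7, -0.2], [230, 6.8, -7.5, -0.2], [235, 10.0, -11.7, -0.2], [240, 12.8, -16.1, -0.1], [245, 15.3, -20.7, -0.1], [250, 17.3, -25.5, -0.1], [255, 18.9, -30.5, -0.1], [260, 20.0, -35.6, -0.1], [265, 20.7, -40.8, -0.1], [270, 20.9, -46.1, -0.0]]
```

>>> move_arm(rows=[[[3.3, -3.7, 0, 0, -1], [6.8, -7.5, 0, 0, -1], [6.8, -7.5, 0, 0, -1]]])

```text
time_s: 17.0
eef_pos: [543.1, -118.3, 93.2]
ee_rot: [-0.001, 0.992, -0.126, 0.002]
force: [0.3, 0.1, 0.2]
grip_width: -0.002
```

```bash
python3 - <<'E'
from h import *
stat(range(235,246,5))
E
```

```text
t 17.00 z 93.2  finger phi -129.7 r 60.4  Ft [0.3 0.1] fz 0.2
side chalk (26, np.float64(-16.1), 72.9) needle [np.int64(12), array([-2.2,  5. ]), np.float64(9.74), np.float64(8.25)]
top chalk (28, np.float64(-17.3), 72.8) needle [np.int64(11), array([-0.5,  5.2]), np.float64(9.62), np.float64(9.31)]
[[235, 2.7, -4.2, 0.2], [240, 5.5, -8.6, 0.3], [245, 7.9, -13.2, 0.3]]
```

>>> move_arm(rows=[[[3.2, -4.2, 0, 0, -1], [6, -8.6, 0, 0, -1], [6, -8.6, 0, 0, -1]]])

```text
time_s: 17.48
eef_pos: [551.4, -111.5, 93.5]
ee_rot: [-0.001, 0.992, -0.126, 0.003]
force: [-0.2, -0.9, 1.0]
grip_width: -0.002
```

```bash
python3 - <<'E'
from h import *
stat(range(245,296,5))
E
```

```text
t 17.48 z 93.5  finger phi -119.5 r 60.7  Ft [-0.2 -0.9] fz 1.0
side chalk (28, np.float64(-6.4), 73.2) needle [np.int64(12), array([0.9, 7.8]), np.float64(10.57), np.float64(10.03)]
top chalk (29, np.float64(-7.3), 72.7) needle [np.int64(10), array([1.6, 4.9]), np.float64(10.57), np.float64(10.69)]
[[245, 1.6, -4.5, 0.5], [250, 3.6, -9.3, 0.5], [255, 5.1, -14.3, 0.6], [260, 6.3, -19.4, 0.6], [265, 7.0, -24.6, 0.6], [270, 7.2, -29.8, 0.6], [275, 7.0, -35.1, 0.6], [280, 6.3, -40.3, 0.6], [285, 5.2, -45.4, 0.6], [290, 3.6, -50.4, 0.7], [295, 1.6, -55.2, 0.7]]
```

>>> move_arm(rows=[[[1.6, -4.5, 0, 0, -1], [3.6, -9.3, 0.5, 0, -1], [3.6, -9.3, 0.5, 0, -1]]])

```text
time_s: 17.95
eef_pos: [557.6, -103.3, 93.4]
ee_rot: [-0.001, 0.992, -0.126, 0.003]
force: [-0.1, 0.2, 0.1]
grip_width: 0.001
```

```bash
python3 - <<'E'
from h import *
stat()
E
```

```text
t 17.95 z 93.4  finger phi -109.8 r 60.3  Ft [-0.1  0.2] fz 0.1
side chalk (30, np.float64(2.5), 73.2) needle [np.int64(12), array([1.4, 3.8]), np.float64(11.29), np.float64(10.78)]
top chalk (29, np.float64(1.7), 72.2) needle [np.int64(11), array([3.3, 4.8]), np.float64(11.24), np.float64(11.67)]
[]
```

>>> move_arm(rows=[[[1.5, -5, 0, 0, -1], [2.7, -10.1, 0, 0, -1], [2.7, -10.1, 0, 0, -1]]])

```text
time_s: 18.42
eef_pos: [562.4, -94.5, 93.4]
ee_rot: [-0.0, 0.992, -0.126, 0.003]
force: [-2.8, -4.2, 0.2]
grip_width: -0.002
```

```bash
python3 - <<'E'
from h import *
stat(range(265,331,5))
E
```

```text
t 18.43 z 93.4  finger phi -100.3 r 60.2  Ft [-2.8 -4.2] fz 0.2
side chalk (26, np.float64(11.7), 75.0) needle [np.int64(13), array([-2.3,  6.8]), np.float64(9.69), np.float64(8.55)]
top chalk None needle [np.int64(11), array([-0.4,  3.8]), np.float64(9.66), np.float64(9.28)]
[[265, 0.6, -5.5, 0.4], [270, 0.8, -10.7, 0.4], [275, 0.6, -15.9, 0.4], [280, -0.1, -21.1, 0.4], [285, -1.2, -26.2, 0.4], [290, -2.8, -31.2, 0.4], [295, -4.8, -36.1, 0.4], [300, -7.2, -40.7, 0.4], [305, -10.0, -45.1, 0.4], [310, -13.2, -49.3, 0.4], [315, -16.8, -53.1, 0.4], [320, -20.6, -56.7, 0.3], [325, -24.8, -59.9, 0.3], [330, -29.2, -62.7, 0.3]]
```

>>> move_arm(rows=[[[0.6, -5.5, 0, 0, -1], [0.8, -10.7, 0, 0, -1], [0.6, -15.9, 0, 0, -1], [0, -21.1, 0, 0, -1], [-1.2, -26.2, 0, 0, -1], [-2.8, -31.2, 0, 0, -1], [-4.8, -36.1, 0, 0, -1], [-7.2, -40.7, 0, 0, -1], [-10, -45.1, 0, 0, -1], [-13.2, -49.3, 0, 0, -1], [-16.8, -53.1, 0, 0, -1], [-16.8, -53.1, 0, 0, -1]]])

```text
time_s: 20.02
eef_pos: [560.8, -40.1, 94.3]
ee_rot: [0.0, 0.992, -0.126, 0.005]
force: [1.8, -4.2, 2.7]
grip_width: 0.002
```

```bash
python3 - <<'E'
from h import *
stat(range(320,386,5))
E
```

```text
t 20.02 z 94.3  finger phi -46.6 r 60.5  Ft [ 1.8 -4.2] fz 2.7
side chalk None needle [np.int64(14), array([-5.2,  3.5]), np.float64(8.23), np.float64(6.34)]
top chalk None needle [np.int64(12), array([-4.8,  4.8]), np.float64(8.01), np.float64(7.0)]
[[320, -5.4, -4.4, 1.3], [325, -9.5, -7.6, 1.3], [330, -13.9, -10.4, 1.2], [335, -18.6, -12.8, 1.2], [340, -23.4, -14.8, 1.1], [345, -28.4, -16.4, 1.1], [350, -33.5, -17.6, 1.0], [355, -38.7, -18.2, 1.0], [360, -43.9, -18.5, 0.9], [365, -49.2, -18.2, 0.8], [370, -54.4, -17.6, 0.8], [375, -59.5, -16.4, 0.7], [380, -64.5, -14.9, 0.7], [385, -69.3, -12.9, 0.6]]
```

>>> move_arm(rows=[[[-5.4, -4.4, 0, 0, -1], [-9.5, -7.6, 0.5, 0, -1], [-13.9, -10.4, 1, 0, -1], [-18.6, -12.8, 1, 0, -1], [-23.4, -14.8, 1, 0, -1], [-28.4, -16.4, 1, 0, -1], [-33.5, -17.6, 1, 0, -1], [-38.7, -18.2, 1, 0, -1], [-43.9, -18.5, 1, 0, -1], [-49.2, -18.2, 1, 0, -1], [-54.4, -17.6, 1, 0, -1], [-54.4, -17.6, 1, 0, -1]]])

```text
time_s: 21.62
eef_pos: [512.8, -9.0, 93.2]
ee_rot: [-0.0, 0.992, -0.126, 0.006]
force: [0.4, -0.2, 0.5]
grip_width: -0.002
```

```bash
python3 - <<'E'
from h import *
stat(range(15,71,5),ns=('side','top','wrist'))
E
```

```text
t 21.62 z 93.2  finger phi 9.8 r 60.6  Ft [ 0.4 -0.2] fz 0.5
side chalk (38, np.float64(125.8), 72.4) needle []
top chalk (1388, np.float64(11.9), 81.9) needle [np.int64(12), array([-3. ,  4.7]), np.float64(8.73), np.float64(7.74)]
wrist chalk (7, np.float64(-32.2), 83.0) needle [np.int64(507), array([-1. ,  3.3]), np.float64(8.77), np.float64(8.62)]
[[15, -5.3, 1.7, 0.1], [20, -10.2, 3.3, 0.1], [25, -15.1, 5.3, 0.0], [30, -19.7, 7.7, -0.0], [35, -24.1, 10.5, -0.1], [40, -28.3, 13.7, -0.1], [45, -32.2, 17.2, -0.2], [50, -35.7, 21.1, -0.2], [55, -38.9, 25.2, -0.3], [60, -41.7, 29.7, -0.3], [65, -44.1, 34.3, -0.4], [70, -46.1, 39.1, -0.4]]
```

>>> move_arm(rows=[[[-5.3, 1.7, 0, 0, -1], [-10.2, 3.3, 0, 0, -1], [-15.1, 5.3, 0, 0, -1], [-19.7, 7.7, 0, 0, -1], [-24.1, 10.5, 0, 0, -1], [-24.1, 10.5, 0, 0, -1]]])

```text
time_s: 22.52
eef_pos: [489.7, -13.0, 93.6]
ee_rot: [-0.0, 0.992, -0.127, 0.01]
force: [15.3, 2.7, -3.0]
grip_width: -0.0
```

```bash
python3 - <<'E'
from h import *
stat()
E
```

```text
t 22.52 z 93.6  finger phi 32.4 r 59.1  Ft [15.3  2.7] fz -3.0
side chalk (39, np.float64(146.5), 71.6) needle []
top chalk (1149, np.float64(43.7), 70.0) needle [np.int64(12), array([3. , 3.6]), np.float64(11.26), np.float64(11.92)]
[]
```

>>> move_arm(rows=[[[-2.1, 1.5, 0, 0, -1], [-4.2, 3.2, 0, 0, -1], [-4.2, 3.2, 0, 0, -1]]])

```text
time_s: 23.0
eef_pos: [485.2, -15.1, 93.7]
ee_rot: [-0.0, 0.992, -0.127, 0.01]
force: [4.8, 2.1, -0.4]
grip_width: 0.002
```

```bash
python3 - <<'E'
from h import *
stat()
E
```

```text
t 23.00 z 93.7  finger phi 37.2 r 58.8  Ft [4.8 2.1] fz -0.4
side chalk (37, np.float64(151.8), 72.4) needle []
top chalk (1140, np.float64(48.6), 71.3) needle [np.int64(10), array([ 3.4, -0.7]), np.float64(12.89), np.float64(15.54)]
[]
```

>>> move_arm(rows=[[[-2, 1.7, 0, 0, -1], [-3.9, 3.5, 0, 0, -1], [-3.9, 3.5, 0, 0, -1]]])

```text
time_s: 23.48
eef_pos: [481.1, -17.3, 93.7]
ee_rot: [-0.001, 0.992, -0.127, 0.011]
force: [6.1, 1.2, -0.3]
grip_width: -0.001
```

```bash
python3 - <<'E'
from h import *
stat(range(50,71,5),save='p')
E
```

```text
t 23.48 z 93.7  finger phi 41.7 r 58.4  Ft [6.1 1.2] fz -0.3
side chalk (38, np.float64(156.6), 72.2) needle []
top chalk (30, np.float64(157.3), 72.5) needle [np.int64(10), array([ 5.1, -1. ]), np.float64(13.54), np.float64(15.51)]
[[50, -7.1, 5.0, 0.6], [55, -10.3, 9.2, 0.5], [60, -13.1, 13.6, 0.4], [65, -15.5, 18.3, 0.3], [70, -17.5, 23.1, 0.3]]
```

>>> move_arm(rows=[[[-2, 1.5, 0, 0, -1], [-3.6, 2.7, 0, 0, -1], [-3.6, 2.7, 0, 0, -1]]])

```text
time_s: 23.95
eef_pos: [477.6, -18.8, 93.8]
ee_rot: [-0.001, 0.992, -0.127, 0.012]
force: [5.5, 1.1, -1.2]
grip_width: -0.004
```

```bash
python3 - <<'E'
from h import *
stat()
E
```

```text
t 23.95 z 93.8  finger phi 45.5 r 58.8  Ft [5.5 1.1] fz -1.2
side chalk (38, np.float64(159.8), 71.9) needle []
top chalk (1131, np.float64(57.4), 74.2) needle [np.int64(12), array([ 6.1, -1.1]), np.float64(13.74), np.float64(15.45)]
[]
```

>>> move_arm(rows=[[[-1.5, 1.5, 0, 0, -1], [-2.9, 3, 0, 0, -1], [-2.9, 3, 0, 0, -1]]])

```text
time_s: 24.42
eef_pos: [474.2, -20.8, 93.8]
ee_rot: [-0.001, 0.992, -0.127, 0.012]
force: [2.9, 1.2, 0.1]
grip_width: 0.001
```

```bash
python3 - <<'E'
from h import *
stat(save='q')
E
```

```text
t 24.43 z 93.8  finger phi 49.2 r 59.0  Ft [2.9 1.2] fz 0.1
side chalk (39, np.float64(163.5), 71.9) needle []
top chalk (29, np.float64(164.1), 72.7) needle [np.int64(12), array([ 3.8, -1.9]), np.float64(13.79), np.float64(16.44)]
[]
```

>>> move_arm(rows=[[[-1.6, 1.3, 0, 0, -1], [-3.2, 2.5, 0, 0, -1], [-4.5, 4.2, 0, 0, -1], [-5.6, 5.9, 0, 0, -1], [-5.6, 5.9, 0, 0, -1], [-1.3, 0, 0, 0, -1], [6.1, -7.4, 0, 0, -1], [14.7, -13.4, 0, 0, -1], [17.5, -15, 0, 0, -1], [17.5, -15, 0, 0, -1]]])

```text
time_s: 25.78
eef_pos: [494.8, -10.7, 94.1]
ee_rot: [-0.001, 0.992, -0.126, 0.012]
force: [-0.2, 0.7, 1.5]
grip_width: -0.001
```

```bash
python3 - <<'E'
from h import *
stat(range(25,-6,-3),ns=('side','top','wrist'),save='r')
E
```

```text
t 25.77 z 94.1  finger phi 27.0 r 60.0  Ft [-0.2  0.7] fz 1.5
side chalk (38, np.float64(170.8), 71.8) needle []
top chalk (1145, np.float64(39.1), 69.8) needle [np.int64(13), array([6.6, 0.3]), np.float64(13.26), np.float64(14.73)]
wrist chalk (11, np.float64(-28.9), 76.0) needle [np.int64(443), array([ 4. , -0.2]), np.float64(13.3), np.float64(15.07)]
[[25, 1.9, -0.9, 1.1], [22, 4.8, -2.1, 1.2], [19, 7.7, -3.2, 1.3], [16, 10.7, -4.2, 1.4], [13, 13.7, -5.0, 1.4], [10, 16.8, -5.6, 1.5], [7, 19.9, -6.1, 1.6], [4, 23.0, -6.4, 1.7], [1, 26.2, -6.5, 1.7], [-2, 29.3, -6.5, 1.8], [-5, 32.5, -6.3, 1.9]]
```

View pics/rwrist.png

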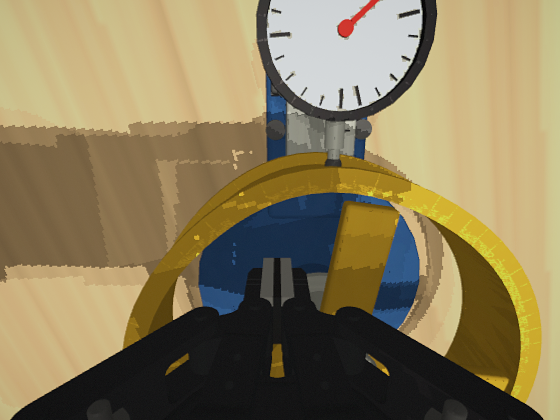

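>>> move_arm(rows=[[[4.8, -2.1, 0, 0, -1], [9, -3.6, 0, 0, -1], [12, -4.5, 0.5, 0, -1], [12, -4.5, 0.5, 0, -1]]])

```text
time_s: 26.42
eef_pos: [506.3, -9.1, 93.7]
ee_rot: [-0.001, 0.992, -0.127, 0.01]
force: [-6.3, 0.5, 3.5]
grip_width: 0.002
```

```bash
python3 - <<'E'
from h import *
stat(ns=('side','top','wrist'))
E
```

```text
t 26.43 z 93.7  finger phi 15.9 r 60.2  Ft [-6.3  0.5] fz 3.5
side chalk (40, np.float64(169.4), 71.8) needle []
top chalk (1404, np.float64(18.2), 81.5) needle [np.int64(10), array([ 3.2, -1.6]), np.float64(13.33), np.float64(16.44)]
wrist chalk (15, np.float64(-31.6), 79.4) needle [np.int64(539), array([6.5, 0.7]), np.float64(13.44), np.float64(14.52)]
[]
```

>>> move_arm(rows=[[[1.5, -0.4, 0, 0, -1], [3, -0.7, 0, 0, -1], [3, -0.7, 0, 0, -1]]])

```text
time_s: 26.95
eef_pos: [508.1, -8.9, 93.3]
ee_rot: [-0.001, 0.992, -0.126, 0.008]
force: [-7.3, -0.6, 2.7]
grip_width: -0.001
```

```bash
python3 - <<'E'
from h import *
stat(ns=('side','top','wrist'))
E
```

```text
t 26.95 z 93.3  finger phi 14.2 r 60.5  Ft [-7.3 -0.6] fz 2.7
side chalk (39, np.float64(167.6), 71.9) needle []
top chalk (1403, np.float64(16.0), 81.8) needle [np.int64(12), array([ 5.6, -1.2]), np.float64(13.71), np.float64(15.57)]
wrist chalk None needle [np.int64(522), array([6.3, 0. ]), np.float64(13.73), np.float64(14.85)]
[]
```

>>> move_arm(rows=[[[1.5, -0.4, 0, 0, -1], [3.2, -0.7, 0, 0, -1], [3.2, -0.7, 0, 0, -1]]])

```text
time_s: 27.48
eef_pos: [510.3, -8.7, 92.9]
ee_rot: [-0.001, 0.992, -0.126, 0.006]
force: [-6.8, 0.2, 2.2]
grip_width: 0.003
```

```bash
python3 - <<'E'
from h import *
stat(ns=('side','wrist'))
E
```

```text
t 27.48 z 92.9  finger phi 12.2 r 60.6  Ft [-6.8  0.2] fz 2.2
side chalk (38, np.float64(165.4), 71.7) needle []
wrist chalk None needle [np.int64(519), array([6.3, 0. ]), np.float64(13.73), np.float64(14.85)]
[]
```

>>> move_arm(rows=[[[1.5, -0.3, 0, 0, -1], [3, -0.5, 0, 0, -1], [3, -0.5, 0, 0, -1]]])

```text
time_s: 27.95
eef_pos: [512.0, -8.6, 92.5]
ee_rot: [-0.001, 0.992, -0.126, 0.004]
force: [-8.1, 0.8, 2.7]
grip_width: -0.001
```

```bash
python3 - <<'E'
from h import *
stat(ns=('side','wrist'))
E
```

```text
t 27.95 z 92.5  finger phi 10.5 r 60.8  Ft [-8.1  0.8] fz 2.7
side chalk (40, np.float64(163.6), 71.8) needle []
wrist chalk None needle [np.int64(515), array([ 6.2, -0.3]), np.float64(13.84), np.float64(15.0)]
[]
```

>>> move_arm(rows=[[[1, -0.2, 0, 0, -1], [2.2, -0.3, 0, 0, -1], [2.2, -0.3, 0, 0, -1]]])

```text
time_s: 28.42
eef_pos: [513.0, -8.5, 92.2]
ee_rot: [-0.002, 0.992, -0.126, 0.002]
force: [-8.6, 0.7, 3.8]
grip_width: 0.003
```

```bash
python3 - <<'E'
from h import *
stat(ns=('side','wrist'))
E
```

```text
t 28.43 z 92.2  finger phi 9.6 r 61.0  Ft [-8.6  0.7] fz 3.8
side chalk (39, np.float64(162.7), 71.9) needle []
wrist chalk None needle [np.int64(504), array([ 5.9, -0.5]), np.float64(13.93), np.float64(15.14)]
[]
```

>>> move_arm(rows=[[[-3, 0, 0, 0, -1], [-7, 0, 0, 0, -1], [-7, 0, -20, 0, -1], [-7, 0, -50, 0, -1], [-7, 0, -75, 0, -1], [-7, 0, -90, 0, -1], [-7, 0, -90, 0, -1]]])

```text
time_s: 29.4
eef_pos: [506.1, -7.0, 182.6]
ee_rot: [-0.001, 0.992, -0.126, 0.003]
force: [-0.8, -0.2, -0.4]
grip_width: 0.003
```

```bash
python3 - <<'E'
from h import *
stat(ns=('side','top','wrist'),save='z')
E
```

```text
t 29.40 z 182.6  finger phi 16.1 r 62.3  Ft [-0.8 -0.2] fz -0.4
side chalk (38, np.float64(162.6), 71.9) needle [np.int64(9), array([ 1.1, -1.5]), np.float64(13.41), np.float64(18.02)]
top chalk (1790, np.float64(17.2), 78.7) needle [np.int64(12), array([ 5.1, -1.8]), np.float64(13.95), np.float64(16.01)]
wrist chalk (219, np.float64(165.2), 70.3) needle [np.int64(229), array([9.2, 0.4]), np.float64(13.94), np.float64(14.7)]
[]
```

View pics/zwrist.png

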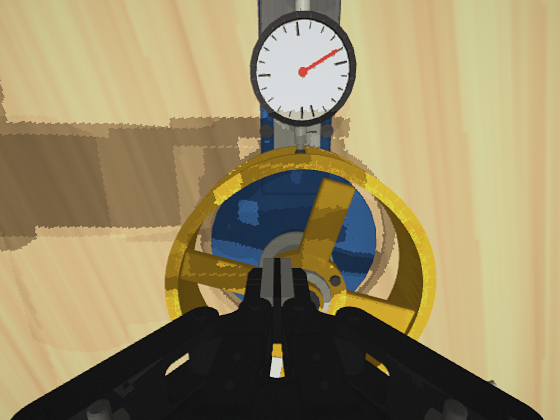

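```bash
python3 -c "
from h import *
print(ctrl.finish_job())"
```

```text
the job is handed in; nothing more can be done
None
```

The job is handed in at about 29 s of the 72 s. The wheel stands with its taller bulge under the plunger, and the indicator is released and standing against the rim.

- **Setting the indicator:** I slid it in by the grip. My first slide went too far, to about 13.8 mm of plunger, because the carriage evidently did not start at the far end. I backed it off to about 9.9 mm while still holding it, then let go. That spot turned out to be on the flank of a bulge, so the plain rim reads about 8 mm.
- **Turning the wheel:** I turned it anticlockwise with closed fingers against a spoke, about 394° in all. It then went back about 8° clockwise onto the peak, for a net turn of about 386°.
- **Finding the high point:** the two bulges read about 13.9 mm and at least 11.3 mm, against a base of 8.0 mm. The plunger stayed well short of its 20 mm stop.
- **Last checks:** with the gripper lifted clear, the needle read 13.94 mm from the wrist camera and 13.95 mm from the top camera.
    - The side camera gave 13.4 mm, from very few pixels.
    - The chalk stood at 162.6°, and the readings on either side put the peak at about 163° ± 1°.
- **Forces:** two of the force readings taken between moves while pushing the wheel were 15–17 N. The others were mostly under 9 N. The bystanders stayed well clear of the arm's path, but I did not check them again at the end.

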